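Prise open the rose bead case and put its tub away

TASK

Use the palette knife to prise up the stiff cover of the rose bead case at the opening in its front slot - no fingers on the cover until it stands ajar - and open it until it stands roughly upright by itself. Lay the knife back on its cork mat and stand the rose tub of beads gently inside the open case. Leave the gold case shut, and the gold tub and the amber jar where they are.

Things in the scene. Friction and masses are not known exactly. Their poses are not given: they have to be found in the camera images.
- knife: palette knife, 182 mm long over all: wooden handle 90 long, 20 wide, 24 mm tall, and a flat steel blade, 2 mm thick, 24 mm wide (18 mm at its last 14 mm). Origin: handle's underside, front end; +x along the blade, z up. Handle from x = -90 to 0, blade from 8 to 92 mm, 12 mm above the underside. It lies on the mat
- knife_tip (a point): middle of the blade's tip (x = 92, z = 12 mm in the knife's frame)
- knife_grip (a point): point to hold the handle: the middle of its width and height, 20 mm behind its front end (x = -20, z = 12 mm)
- mat: cork mat 200 by 90 by 4 mm, fixed; origin at the centre of its underside, long side along its x
- case_rose: white bead case with a rose-coloured cover and a rose stripe on its front, fixed to the table; 140 (x) by 150 (y) by 61 mm tall when shut, walls and floor 5 mm, rim at 55 mm, clear inside 130 by 140 mm. Origin: centre of the underside; +x from the front (pry gap) to the back (hinge), z up. The case to open
- rose_gap (a point): middle of the pry slot in the rose case's front face, 80 mm wide, level, 49 to 55 mm above the table (point at 52), cover's edge flush above it. A stiff steel shutter fills it but for one opening 36 mm wide, centred up to 22 mm either way along y - not reported: feel for it, or see the brass tab below it. In the opening a level blade goes 18 mm deep, to a 10 mm skirt under the cover
- rose_hinge (a point): hinge axis of the rose cover (along the case's y), at the back rim, level with the cover's underside, 140 mm behind the front edge
- rose_edge (a point): middle of the front lower edge of the rose cover (it moves with the cover); x from the edge to the hinge, z out of the cover's outer face
- rose_lid (a joint): opening angle of the rose cover, rad: 0 shut, 1.57 standing straight up, 1.9 the stop. The hinge is stiff: it takes about 5 N at the front edge, and the cover stays where it is left
- case_gold: white bead case with a gold-coloured cover and a gold stripe on its front, fixed to the table; 140 (x) by 150 (y) by 61 mm tall when shut, walls and floor 5 mm, rim at 55 mm, clear inside 130 by 140 mm. Origin: centre of the underside; +x from the front (pry gap) to the back (hinge), z up. The other case: it stays shut
- gold_gap (a point): middle of the pry slot in the gold case's front face, 80 mm wide, level, 49 to 55 mm above the table (point at 52), cover's edge flush above it. A stiff steel shutter fills it but for one opening 36 mm wide, centred up to 22 mm either way along y - not reported: feel for it, or see the brass tab below it. In the opening a level blade goes 18 mm deep, to a 10 mm skirt under the cover
- gold_hinge (a point): hinge axis of the gold cover (along the case's y), at the back rim, level with the cover's underside, 140 mm behind the front edge
- gold_edge (a point): middle of the front lower edge of the gold cover (it moves with the cover); x from the edge to the hinge, z out of the cover's outer face
- gold_lid (a joint): opening angle of the gold cover, rad: 0 shut, 1.57 standing straight up, 1.9 the stop. The hinge is stiff: it takes about 5 N at the front edge, and the cover stays where it is left
- tub_rose: loose round bead tub, rose-coloured all over, rose beads on its top, 55 mm across, 40 mm tall; origin at the centre of its underside
- tub_gold: the same kind of tub, gold-coloured with gold beads, a bystander
- jar_amber: loose glass jar of amber beads, 70 mm across, 75 mm tall, origin at the centre of its underside; a bystander

How it is judged:
By the outcome, as a careful person would: the job done as asked, in the order asked, and still so for the second after the job is handed in, with the robot touching nothing.
It also fails if it takes over 72 s, if anything falls off the work surface, if the arm or the gripper's body presses on something with over 40 N, if the wrist force passes 120 N, or if a joint passes its speed limit or range.

ROBOT

A 6-joint arm with a two-finger parallel gripper is mounted at the origin on the work surface. World frame = base frame: x ahead of the robot, y to its left, z up, the work surface at z = 0. Lengths are in mm, angles in rad, forces in N, time in s.
With the tool pointing down it reaches from about 350 to 1000 mm from the base axis. Payload 7.1 kg.
Tool frame: the origin (TCP) lies at the very end of the fingers, on their centre line; the grasp point (between the pads) lies 19 mm behind it; z points along the fingers, x is the direction in which the jaws open and shut, and the axes are right-handed (so a half turn about z gives the same grasp; the last joint's range is limited). The gripper opens to 85 mm and grips with 20 to 120 N. Pads are 22 mm wide; open, the fingers measure 114 mm over their backs; the gripper's body (76 mm by 85 mm) begins 54 mm behind the grasp point. The pads swing forward as they close: fully open they stand 13 mm farther back than shut.
Start: joints at [1.142, 0.423, 1.63, -0, 1.089, -0.019], TCP at [248.984, 573.247, 231.319] pointing down, gripper open.
Joint ranges: [-3, 3], [-0.9, 2.11], [0.09, 2.58], [-1.31, 4.45], [0.11, 2.69], [-2.54, 2.54]. Speed limits (rad/s): [2.39, 2.39, 3.01, 3.14, 3.14, 3.14].

INTERFACE

Orientations are given as a unit quaternion [x, y, z, w].
In Python, from cell import env gives the robot as it stands.
- The arm moves only by the tool send_rows, never from a script. Its argument "commands" is a list of rows, each a list of 7 numbers: the closure, from 0 (fully open) to 1 (shut), then the shift along the tool's x, y, z in cm, then the turn, a rotation vector about the tool's x, y, z in rad. In form: [[hand, dx, dy, dz, wx, wy, wz], ...]. A call has exactly 5 rows; each row is the pose to reach, as a shift and turn from the pose commanded when the call began, along the tool's axes at that moment; what a row does not reach only later rows make up. A row lasts 1/10 s, in which the tool goes at most 50 mm and 8.59 degrees, less where a joint would pass 70% of its speed; a pose out of reach is approached as far as the arm can. A call with a gripper value outside its range is refused whole. The fingers move at their own pace and stop on an object; the grip force is fixed at half the most. Time passes only in rows, so rows that repeat a pose let the fingers close, or fill a call up. It gives the time, the measured TCP pose, the force and the opening at its end, in the units of the state.
- env.get_obs(): the state, without advancing time (a new reading comes with each control period).
- env.get_image(name): name is "scene" or "top" or "wrist"; returns a dict with "pixels" (384x512x3 uint8, red, green, blue), "fx", "fy", "cx", "cy" (pixels), "k1" (the pictures are not rectified: a ray, as slopes to the right and down, at radius r is drawn at 1 + k1 r^2 times it, then the intrinsics apply), "pose" (4x4, takes a point from camera to world coordinates). Camera axes: x right, y down, z forward; pixel columns grow to the right and rows downward; lengths in mm; the calibration is good to about 2 mm. A picture is of the moment at which its call begins. There is no depth.
- env.hand_in(): hands the job in, once; it reports no verdict.
The state is a dict: "time": time; "joint_pos": joint angles; "joint_velocities": joint speeds; "tau": joint torques, N m; "tcp_pos": TCP position; "ee_rot": TCP orientation; "contact_force": force on the tool from outside, world axes, zero at the start; "moment": the same for the moment, N m; "grip_width": finger opening in mm.
Only numpy, scipy, OpenCV 4.12 (cv2) and the standard library are available. Lean on these libraries where they do the work, as an engineer would, in place of code of your own. Each camera call takes 0.05 s, during which the arm holds its last target. There are 200 camera calls.

## Working session

There is one attempt and no reset: what is moved stays moved. The work goes in short steps, Python scripts to look and compute and a tool call to move; the robot and the scene stay as the last step left them, time stands still between calls to the robot, and variables do not carry over. Pictures are saved under pics/ and viewed, about 8 in all and at most 12, crops included, and the job is handed in when it is done.

Besides the shell and the picture viewer there is one more tool, called after "Request:" as a command line: name --pt "numbers of a row" for each row, then --argument value for the rest. send_rows: Moves the arm, as the interface text tells. Its arguments: {"type":"object","properties":{"commands":{"type":"array"}},"required":["commands"]}

```bash
ls; mkdir -p pics; cat > h.py <<'E'
import numpy as np, cv2
from cell import env
from scipy.spatial.transform import Rotation as R
def shot(name,fn=None):
    im=env.get_image(name)
    if fn: cv2.imwrite('pics/'+fn,im['pixels'][:,:,::-1])
    np.savez('/tmp/%s.npz'%name,**{k:np.array(v) for k,v in im.items()})
    return im
def ray(im,u,v):
    K=np.array([[im['fx'],0,im['cx']],[0,im['fy'],im['cy']],[0,0,1.]])
    p=cv2.undistortPoints(np.array([[[u,v]]],float),K,np.array([float(im['k1']),0,0,0]))[0,0]
    T=np.array(im['pose']); return T[:3,3],T[:3,:3]@np.array([p[0],p[1],1])
def onz(im,u,v,z):
    o,d=ray(im,u,v); return o+d*(z-o[2])/d[2]
E
python3 - <<'E'
from h import *
for n in ('top','scene','wrist'):
    im=shot(n,n+'0.png'); print(n,im['fx'],im['k1'],np.round(im['pose'],3).tolist())
o=env.get_obs(); print(o)
a=[cv2.imread('pics/%s0.png'%n) for n in('top','scene')]
E
```

```text
pics
top 406.46280685174116 -0.07646135385210581 [[0.012, -0.996, 0.094, 472.047], [-1.0, -0.01, 0.028, 56.035], [-0.027, -0.094, -0.995, 1096.558], [0.0, 0.0, 0.0, 1.0]]
scene 404.8368425553573 -0.10193608540860011 [[-0.785, 0.375, -0.494, 1080.846], [0.62, 0.464, -0.633, 731.268], [-0.008, -0.803, -0.596, 682.471], [0.0, 0.0, 0.0, 1.0]]
wrist 277.5655047539237 -0.05808732277097429 [[0.397, 0.874, 0.281, 176.68], [0.918, -0.378, -0.124, 604.716], [-0.002, 0.307, -0.952, 374.005], [0.0, 0.0, 0.0, 1.0]]
{'time': 0.15, 'joint_pos': array([ 1.14204468e+00,  4.23718312e-01,  1.63052089e+00, -7.26299903e-06,
        1.08860125e+00, -1.89863257e-02]), 'joint_velocities': array([ 0.00070327, -0.00291591, -0.00119185,  0.00069499,  0.00087727,
       -0.00041718]), 'tau': array([ 1.05935884e-03, -5.57776809e+01, -2.82017881e+01,  7.36417724e-05,
        4.79323804e-03,  5.51156134e-06]), 'tcp_pos': array([248.78532244, 572.87515006, 230.68862878]), 'ee_rot': array([ 8.36178944e-01,  5.48456364e-01, -5.26384548e-04,  3.34938836e-04]), 'contact_force': array([ 0.26055892,  0.21493343, -0.32165083]), 'moment': array([0.06336218, 0.00658971, 0.02457189]), 'grip_width': 85.38370999817754}
```

View pics/top0.png

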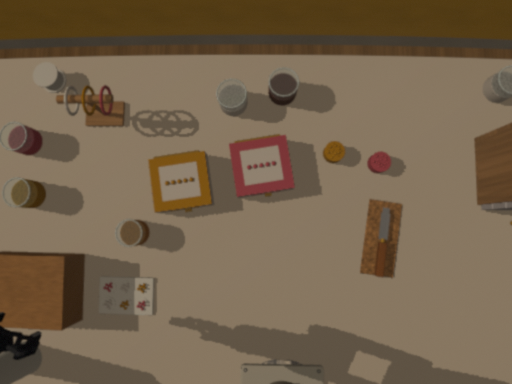

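View pics/scene0.png

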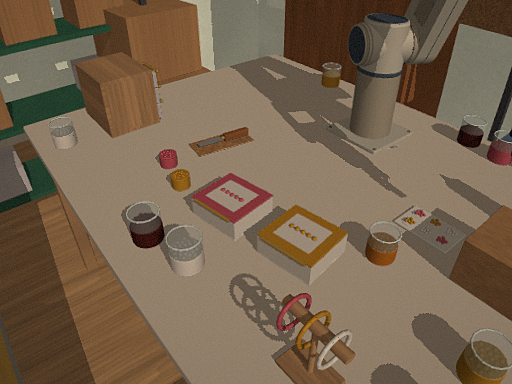

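The top view shows the rose case at (262,166) with its front toward the robot and a brass tab near (268,193). The gold case is at (181,181), the rose tub at (379,162) and the gold tub at (334,152). The knife lies on the mat at (382,238), blade pointing up the image. The scene view agrees.

```bash
python3 - <<'E'
from h import *
im=dict(np.load('/tmp/top.npz'));px=im['pixels'];hsv=cv2.cvtColor(px,cv2.COLOR_RGB2HSV)
def comp(lo,hi,box,z,name):
    x0,y0,x1,y1=box
    m=cv2.inRange(hsv,np.array(lo),np.array(hi)); mm=np.zeros_like(m); mm[y0:y1,x0:x1]=m[y0:y1,x0:x1]
    c=max(cv2.findContours(mm,0,2)[0],key=cv2.contourArea); r=cv2.minAreaRect(c)
    b=cv2.boxPoints(r); w=np.array([onz(im,u,v,z)[:2] for u,v in b])
    print(name,np.round(r[0],1),np.round(w.mean(0),1),'corners',np.round(w).tolist(), 'sides',np.round(np.linalg.norm(np.roll(w,-1,0)-w,axis=1)), 'ang',[round(float(np.degrees(np.arctan2(*(w[(i+1)%4]-w[i])[::-1]))),1) for i in range(4)])
for (u,v) in [(240,150),(334,152),(379,162),(382,215),(380,260),(370,250),(268,193)]: print(u,v,hsv[v,u])
comp([165,80,60],[180,255,255],(225,130,300,198),61,'rose')
comp([10,150,60],[30,255,255],(145,145,215,213),61,'gold')
comp([165,80,60],[180,255,255],(365,150,395,175),40,'tubr')
comp([12,150,60],[30,255,255],(320,140,348,165),40,'tubg')
comp([5,80,40],[20,255,255],(355,195,405,280),4,'mat')
cv2.imwrite('pics/c1.png',cv2.hconcat([cv2.resize(px[192:284,350:410,::-1],None,fx=6,fy=6,interpolation=2),cv2.resize(px[130:222,225:297,::-1],None,fx=6,fy=6,interpolation=2)]))
E
```

```text
240 150 [  3 122 125]
334 152 [ 18 209 122]
379 162 [  0 146 115]
382 215 [14 36 91]
380 260 [ 12 180  92]
370 250 [ 15 158 100]
268 193 [ 16 157  86]
rose [268.7 169.8] [615.4  38.9] corners [[659.0, 101.0], [677.0, -5.0], [572.0, -23.0], [553.0, 82.0]] sides [107. 107. 106. 107.] ang [-80.0, -170.5, 100.1, 10.1]
gold [179.6 182.2] [581.5 268.8] corners [[645.0, 356.0], [667.0, 207.0], [518.0, 183.0], [496.0, 330.0]] sides [150. 150. 148. 151.] ang [-81.9, -171.0, 98.4, 9.9]
tubr [380.5 168. ] [ 625.6 -254.7] corners [[626.0, -256.0], [626.0, -256.0], [626.0, -253.0], [626.0, -253.0]] sides [0. 3. 0. 3.] ang [0.0, 90.6, 0.0, -89.4]
tubg [333.8 151.7] [ 667.6 -132.2] corners [[665.0, -95.0], [706.0, -135.0], [670.0, -170.0], [630.0, -130.0]] sides [57. 50. 57. 50.] ang [-44.5, -135.5, 135.3, 44.7]
mat [380.7 238.3] [ 442.1 -263.2] corners [[346.0, -202.0], [550.0, -230.0], [539.0, -325.0], [334.0, -296.0]] sides [207.  96. 207.  95.] ang [-7.9, -96.8, 171.7, 83.0]
```

View pics/c1.png

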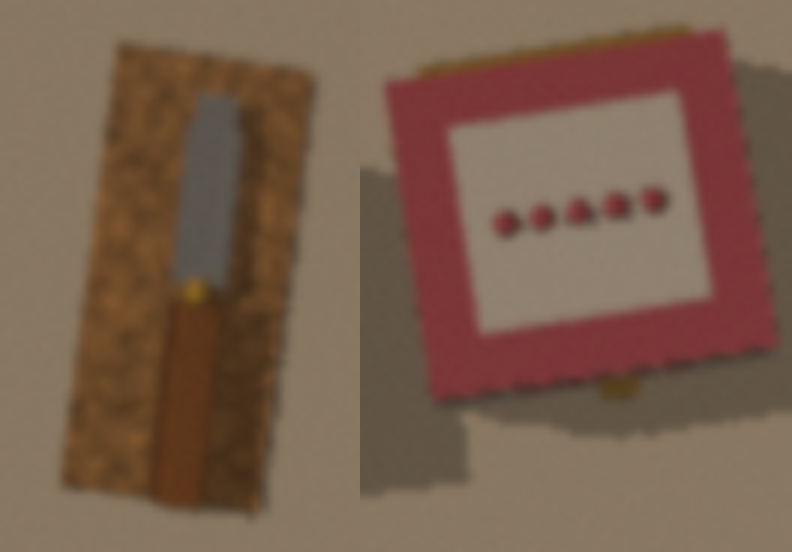

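```bash
python3 - <<'E'
from h import *
im=dict(np.load('/tmp/top.npz'))
P=np.array([onz(im,u,v,61)[:2] for u,v in [(229.2,143.7),(285.3,135),(294.7,187.8),(237.2,197.2)]])
print('case corners TL TR BR BL',P.round(1).tolist(),'c',P.mean(0).round(1))
ang=lambda d:round(float(np.degrees(np.arctan2(d[1],d[0]))),2)
print('yaw',ang(P[0]-P[3]),ang(P[1]-P[2]),'front dir',ang(P[3]-P[2])-90,ang(P[0]-P[1])-90)
print(np.linalg.norm(P-np.roll(P,1,0),axis=1).round(1))
for z in (40,45,48): print('tab',onz(im,268.2,194.7,z).round(1))
t=onz(im,386.3,208.2,17);e=onz(im,379.7,275.3,28);f=onz(im,382.5,241.5,28)
print('tip',t,'hend',e,'hfront',f,ang(t-e),ang(f-e),np.linalg.norm(t-e))
hsv=cv2.cvtColor(im['pixels'],cv2.COLOR_RGB2HSV);
m=((hsv[...,0]>160)|(hsv[...,0]<6))&(hsv[...,1]>90);mm=np.zeros(m.shape,np.uint8);mm[145:180,362:398]=m[145:180,362:398]
c=max(cv2.findContours(mm,0,2)[0],key=cv2.contourArea);r=cv2.minEnclosingCircle(c);print(r,onz(im,*r[0],30))
w=dict(np.load('/tmp/wrist.npz'));T=w['pose'];o=env.get_obs();Rt=R.from_quat(o['ee_rot']).as_matrix()
print('cam in tool',(Rt.T@(T[:3,3]-o['tcp_pos'])).round(1),(Rt.T@T[:3,:3]).round(3).tolist(),'tool',Rt.round(3).tolist())
E
```

```text
case corners TL TR BR BL [[682.5, 141.7], [706.4, -3.4], [569.3, -27.9], [543.8, 118.8]] c [625.5  57.3]
yaw 9.38 10.11 front dir 9.89 9.36
[140.6 147.1 139.3 148.9]
tab [552.6  39.3  40. ]
tab [552.2  39.4  45. ]
tab [552.   39.4  48. ]
tip [ 521.40928904 -275.09635726   17.        ] hend [ 346.41228082 -252.34335701   28.        ] hfront [ 433.83866123 -260.4746904    28.        ] -7.41 -5.31 176.81247667120226
((379.0, 162.0), 11.70479965209961) [ 643.08978854 -253.97694916   30.        ]
cam in tool [   0.3  -78.8 -143.3] [[1.0, 0.001, -0.0], [-0.001, 0.952, 0.307], [0.001, -0.307, 0.952]] tool [[0.398, 0.917, -0.001], [0.917, -0.398, -0.001], [-0.001, -0.0, -1.0]]
```

```bash
cat >> h.py <<'E'
def Rt(yaw,pitch=0):
    """tool: y axis along heading yaw(deg), pitched nose-up by pitch(deg)"""
    y=np.radians(yaw); h=np.array([np.cos(y),np.sin(y),0]); x=np.array([-np.sin(y),np.cos(y),0]); 
    B=np.column_stack([x,h,[0,0,-1.]])
    return R.from_rotvec(-np.radians(pitch)*x)*R.from_matrix(B)
def plan(*tg):
    """tg: (pos,yaw,pitch) ; prints row shifts, each from previous target (first from measured)"""
    o=env.get_obs(); p=o['tcp_pos']; q=R.from_quat(o['ee_rot'])
    for pos,yaw,pit in tg:
        n=Rt(yaw,pit); d=q.inv().apply(np.array(pos)-p)/10; w=(q.inv()*n).as_rotvec()
        print(np.round(d,2).tolist(),np.round(w,3).tolist()); p,q=np.array(pos,float),n
    return o
E
python3 - <<'E'
from h import *
plan(([480,200,230],-6.5,0),([419,-259,200],-6.5,0))
E
```

```text
[-24.99, 36.06, 0.1] [-0.0, 0.001, -0.296]
[-46.3, -0.86, 3.0] [0.0, 0.0, 0.0]
```

Request:
send_rows --pt "0 -2.5 3.6 0 0 0 -0.06" --pt "0 -5 7.2 0 0 0 -0.12" --pt "0 -8 11 0 0 0 -0.18" --pt "0 -10.5 15 0 0 0 -0.24" --pt "0 -13 18.5 0 0 0 -0.296"

```text
time: 0.65
tcp_pos: [367.6, 378.5, 231.2]
ee_rot: [0.745, 0.667, -0.0, 0.0]
contact_force: [0.4, 1.0, 0.0]
grip_width: 85.1
```

```bash
python3 - <<'E'
from h import *
print(plan(([480,200,230],-6.5,0),([419,-259,200],-6.5,0))['tcp_pos'])
E
```

```text
[-16.49, 13.15, 0.13] [0.0, 0.0, 0.002]
[-46.3, -0.86, 3.0] [0.0, 0.0, 0.0]
[367.61714063 378.49139448 231.22660565]
```

Request:
send_rows --pt "0 -4 3 0 0 0 0" --pt "0 -8 6 0 0 0 0" --pt "0 -12 9 0 0 0 0" --pt "0 -16.5 11 0 0 0 0" --pt "0 -21 13 0 0 0 0"

```text
time: 1.15
tcp_pos: [472.6, 154.9, 231.2]
ee_rot: [0.746, 0.666, -0.0, 0.0]
contact_force: [0.4, 0.3, 0.2]
grip_width: 85.4
```

Request:
send_rows --pt "0 -4.8 0 0.3 0 0 0" --pt "0 -9.6 0 0.6 0 0 0" --pt "0 -14.4 0 1.2 0 0 0" --pt "0 -19 0 2 0 0 0" --pt "0 -23.5 0 3 0 0 0"

```text
time: 1.65
tcp_pos: [445.2, -78.5, 201.4]
ee_rot: [0.746, 0.666, 0.0, 0.0]
contact_force: [1.4, -0.3, 0.5]
grip_width: 85.5
```

```bash
python3 - <<'E'
from h import *
o=plan(([419,-259,160],-6.5,0));print(o['tcp_pos'],o['time'])
E
```

```text
[-18.23, -0.55, 4.14] [0.001, 0.0, -0.0]
[445.17713916 -78.47548181 201.41004432] 1.65
```

Request:
send_rows --pt "0 -4.5 0 0 0 0 0" --pt "0 -9 0 1 0 0 0" --pt "0 -13.5 -0.2 2 0 0 0" --pt "0 -17 -0.4 3 0 0 0" --pt "0 -18.2 -0.5 4 0 0 0"

```text
time: 2.15
tcp_pos: [419.5, -259.7, 160.9]
ee_rot: [0.747, 0.665, -0.0, 0.0]
contact_force: [0.1, 0.7, -0.4]
grip_width: 85.5
```

```bash
python3 - <<'E'
from h import *
im=shot('wrist');o=env.get_obs();print(o['tcp_pos'],R.from_quat(o['ee_rot']).as_matrix()[:,1])
cv2.imwrite('pics/w1.png',im['pixels'][:,:,::-1])
E
```

```text
[ 418.64291574 -259.15255447  159.426571  ] [ 0.99319713 -0.11643454 -0.00156914]
```

View pics/w1.png

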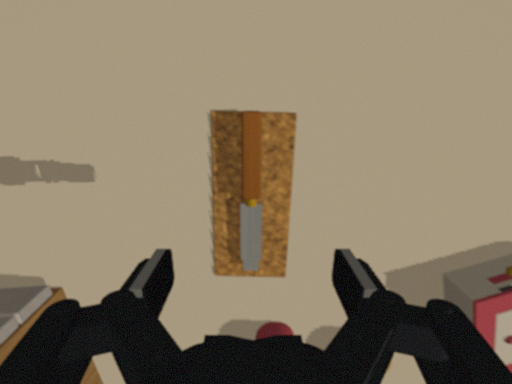

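The wrist view shows the handle from (252,112) to (251,200), the blade tip at (251,270), and the mat from (213,112) to (290,276). The rose tub shows at (273,330).

```bash
python3 - <<'E'
from h import *
im=dict(np.load('/tmp/wrist.npz'))
for n,u,v,z in [('hback',252,112,28),('hfront',252,200,28),('tip',251,270,17)]: print(n,onz(im,u,v,z).round(1))
m=np.array([onz(im,u,v,4) for u,v in [(210,111),(296,113),(286,276),(215,276)]]);print('mat',m.round(1).tolist(),m.mean(0))
b=onz(im,252,112,28);t=onz(im,251,270,17);d=t-b;yaw=np.degrees(np.arctan2(d[1],d[0]));print(yaw,np.linalg.norm(d))
f=b+ (d/np.linalg.norm(d))*75; print('grip',f)
plan(([f[0],f[1],60],yaw,0),([f[0],f[1],6],yaw,0))
E
```

```text
hback [ 344.6 -251.4   28. ]
hfront [ 432.7 -261.7   28. ]
tip [ 523.7 -273.6   17. ]
mat [[338.8, -294.8, 4.0], [351.1, -206.1, 4.0], [545.8, -231.9, 4.0], [535.6, -320.7, 4.0]] [ 442.80522222 -263.38613695    4.        ]
-7.053587880557853 180.8024265533418
grip [ 418.9079159  -260.60952178   23.43700814]
[-0.14, 0.06, 9.94] [-0.002, -0.0, 0.006]
[0.0, 0.0, 5.4] [0.0, 0.0, 0.0]
```

Request:
send_rows --pt "0.3 -0.1 0 4.5 0 0 0.006" --pt "0.3 -0.1 0 9 0 0 0.006" --pt "0.3 -0.1 0 13 0 0 0.006" --pt "0.3 -0.1 0 15.2 0 0 0.006" --pt "0.3 -0.1 0 15.2 0 0 0.006"

```text
time: 2.7
tcp_pos: [417.9, -255.3, 6.7]
ee_rot: [0.748, 0.664, -0.001, -0.003]
contact_force: [0.6, 0.7, 0.8]
grip_width: 59.6
```

Request:
send_rows --pt "1 0 0 0 0 0 0" --pt "1 0 0 0 0 0 0" --pt "1 0 0 0 0 0 0" --pt "1 0 0 0 0 0 0" --pt "1 0 0 0 0 0 0"

```text
time: 3.2
tcp_pos: [421.0, -258.4, 11.2]
ee_rot: [0.748, 0.663, 0.001, 0.002]
contact_force: [1.2, 2.0, 5.2]
grip_width: 18.4
```

```bash
python3 - <<'E'
from h import *
o=env.get_obs();print(o['tcp_pos'],o['contact_force'],o['moment'],o['grip_width'])
shot('wrist');o=env.get_obs();print(o['tcp_pos'],o['contact_force'],o['moment'],o['grip_width'])
E
```

```text
[ 420.97118208 -258.3721837    11.17215686] [1.24173194 1.96798163 5.23196987] [ 0.31429549 -0.04567341  0.0072222 ] 18.357111062180238
[ 420.98372264 -258.34291044   11.15622398] [0.14308443 1.32565154 5.59285341] [ 0.30536488 -0.0428401   0.03197864] 18.637557477644844
```

Request:
send_rows --pt "1 0 0 -1 0 0 0" --pt "1 0 0 -4 0 0 0" --pt "1 0 0 -8 0 0 0" --pt "1 0 0 -11 0 0 0" --pt "1 0 0 -11 0 0 0"

```text
time: 3.75
tcp_pos: [422.2, -259.4, 124.3]
ee_rot: [0.748, 0.663, 0.001, 0.004]
contact_force: [-0.1, -0.0, -0.9]
grip_width: 18.8
```

```bash
python3 - <<'E'
from h import *
o=plan(([414,16,118],9.7,0));print(o['tcp_pos'],o['contact_force'],o['moment'],o['grip_width'])
E
```

```text
[27.25, -4.11, 0.49] [0.007, 0.005, -0.289]
[ 422.2115885  -259.44011051  124.31628902] [-0.0708066  -0.04818539 -0.85039587] [-0.02680194 -0.02862559  0.02952713] 18.824299624049175
```

Request:
send_rows --pt "1 4.5 0.5 0 0 0 0" --pt "1 9 0.5 0 0 0 -0.06" --pt "1 13.5 0 0 0 0 -0.12" --pt "1 18 -1 0 0 0 -0.18" --pt "1 22.5 -2.5 0 0 0 -0.24"

```text
time: 4.25
tcp_pos: [421.8, -29.9, 119.6]
ee_rot: [0.663, 0.749, 0.0, 0.001]
contact_force: [1.5, 0.3, -1.0]
grip_width: 18.6
```

```bash
python3 - <<'E'
from h import *
o=plan(([414,16,118],9.7,0));print(o['tcp_pos'])
E
```

```text
[4.65, -0.22, 0.16] [0.001, 0.0, -0.047]
[421.83718449 -29.89701559 119.61456641]
```

Request:
send_rows --pt "1 2 0 0 0 0 -0.02" --pt "1 4 0 0 0 0 -0.047" --pt "1 4.6 -0.2 0 0 0 -0.047" --pt "1 4.6 -0.2 0 0 0 -0.047" --pt "1 4.6 -0.2 0 0 0 -0.047"

```text
time: 4.75
tcp_pos: [414.3, 13.5, 119.4]
ee_rot: [0.646, 0.763, -0.0, 0.0]
contact_force: [0.6, -0.1, -0.5]
grip_width: 18.4
```

```bash
python3 - <<'E'
from h import *
im=shot('wrist');o=env.get_obs();print(o['tcp_pos'],o['contact_force'],R.from_quat(o['ee_rot']).as_matrix()[:,1])
cv2.imwrite('pics/w2.png',im['pixels'][:,:,::-1])
E
```

```text
[414.45731595  13.29227541 119.38045486] [-0.30645625  0.02169848 -1.24642409] [9.86225463e-01 1.65406472e-01 1.89075094e-04]
```

View pics/w2.png

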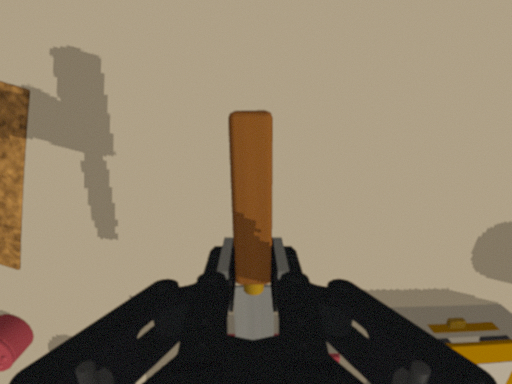

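The wrist view shows the knife held straight, handle from (251,112) to (254,283), but the gripper hides the blade tip. The next check is the top camera.

```bash
python3 - <<'E'
from h import *
im=shot('top')
cv2.imwrite('pics/c2.png',cv2.resize(im['pixels'][150:260,215:315,::-1],None,fx=6,fy=6,interpolation=2)[:600])
E
```

```text
(no output)
```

View pics/c2.png

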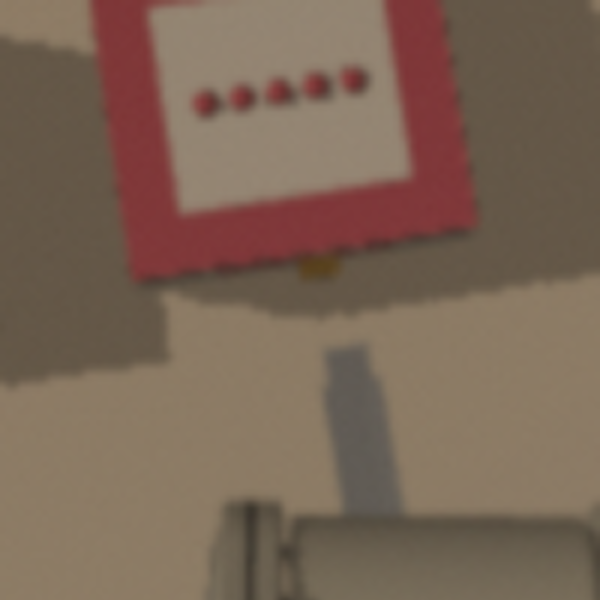

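The top crop shows the blade tip at (347,348) and the tab at (318,267), which are full-frame (272.8,208) and (268,194.5). The blade points at the case front, slightly to one side of the tab.

```bash
python3 - <<'E'
from h import *
im=dict(np.load('/tmp/top.npz'))
t=onz(im,272.8,208,125);b=onz(im,277.3,235,125);tab=onz(im,268,194.6,45);f1=onz(im,215+132/6,150+280/6,61);f2=onz(im,215+478/6,150+228/6,61)
print('tip',t,'base',b,np.degrees(np.arctan2(*(t-b)[1::-1])),'tab',tab,'front',f1,f2,np.degrees(np.arctan2(*(f1-f2)[1::-1]))-90)
o=env.get_obs();yaw=9.7;h=np.array([np.cos(np.radians(yaw)),np.sin(np.radians(yaw)),0]);l=np.array([-h[1],h[0],0])
m=(f1+f2)/2
for n,p in (('tip',t),('tab',tab),('front mid',m),('tcp',o['tcp_pos'])): print(n,'along',p@h,'left',p@l)
E
```

```text
tip [514.36037325  29.4007649  125.        ] base [450.34442348  18.22295924 125.        ] 9.904545917106354 tab [552.44767147  39.89834281  45.        ] front [545.11945443 119.30313747  61.        ] [568.80843586 -27.80813555  61.        ] 9.147677566317114
tip along 511.9605209150019 left -57.68382420980723
tab along 551.2720332812027 left -53.753630493340225
front mid along 556.7092609416093 left -48.74903916298942
tcp along 410.8012630627973 left -56.819471153456966
```

Request:
send_rows --pt "1 0.35 0.5 2.5 0 0 0" --pt "1 0.35 1 5 0 0 0" --pt "1 0.35 2 7.2 0 0 0" --pt "1 0.35 2 7.2 0 0 0" --pt "1 0.35 2 7.2 0 0 0"

```text
time: 5.35
tcp_pos: [433.1, 20.2, 47.2]
ee_rot: [0.646, 0.763, -0.001, -0.001]
contact_force: [0.4, 0.7, -1.8]
grip_width: 18.5
```

```bash
python3 - <<'E'
from h import *
im=shot('scene')
cv2.imwrite('pics/c3.png',cv2.resize(im['pixels'][130:260,140:300,::-1],None,fx=4,fy=4,interpolation=2))
o=plan(([420,15,47],9.7,0));print(o['tcp_pos'],o['contact_force'],o['moment'],R.from_quat(o['ee_rot']).as_matrix()[:,1])
print(im['pose'])
E
```

```text
[-0.3, -1.4, 0.08] [-0.0, -0.0, -0.003]
[433.27321235  20.28459399  47.75285845] [ 0.28543301 -0.69664438 -1.15820934] [-0.04103856 -0.02878734  0.02382314] [ 9.86195059e-01  1.65587333e-01 -3.76133131e-04]
[[-7.84823831e-01  3.74571184e-01 -4.93708398e-01  1.08084556e+03]
 [ 6.19664156e-01  4.63730195e-01 -6.33222425e-01  7.31268312e+02]
 [-8.23938222e-03 -8.02901448e-01 -5.96054845e-01  6.82471397e+02]
 [ 0.00000000e+00  0.00000000e+00  0.00000000e+00  1.00000000e+00]]
```

View pics/c3.png

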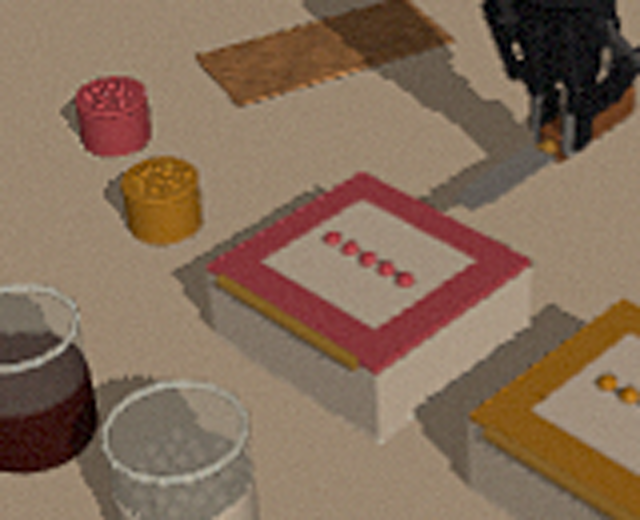

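The scene crop shows the blade level in front of the rose case, tip at about (470,200). I'll insert it gently and watch the force.

Request:
send_rows --pt "1 0 0.8 0.06 0 0 0" --pt "1 0 1.6 0.06 0 0 0" --pt "1 0 2.2 0.06 0 0 0" --pt "1 0 2.8 0.06 0 0 0" --pt "1 0 3.2 0.06 0 0 0"

```text
time: 5.9
tcp_pos: [465.9, 26.2, 47.0]
ee_rot: [0.646, 0.764, 0.0, 0.0]
contact_force: [-0.0, -0.3, -1.1]
grip_width: 18.5
```

Request:
send_rows --pt "1 0 0.2 0 0 0 0" --pt "1 0 0.4 0 0 0 0" --pt "1 0 0.4 0 0 0 0" --pt "1 0 0.4 0 0 0 0" --pt "1 0 0.4 0 0 0 0"

```text
time: 6.4
tcp_pos: [468.7, 26.7, 46.7]
ee_rot: [0.646, 0.764, -0.0, -0.0]
contact_force: [0.1, -0.6, -2.0]
grip_width: 18.6
```

Request:
send_rows --pt "1 0 0.2 0 0 0 0" --pt "1 0 0.4 0 0 0 0" --pt "1 0 0.5 0 0 0 0" --pt "1 0 0.5 0 0 0 0" --pt "1 0 0.5 0 0 0 0"

```text
time: 6.9
tcp_pos: [473.9, 27.6, 46.7]
ee_rot: [0.646, 0.764, -0.0, -0.0]
contact_force: [1.1, -0.6, -1.5]
grip_width: 18.7
```

```bash
python3 - <<'E'
from h import *
im=shot('top')
cv2.imwrite('pics/c4.png',cv2.resize(im['pixels'][150:260,215:315,::-1],None,fx=5,fy=5,interpolation=2)[:600])
o=env.get_obs();print(o['tcp_pos'],o['contact_force'],o['moment'])
E
```

```text
[473.81488063  27.57438014  46.70157772] [ 0.13652877 -0.37416895 -0.54794858] [ 0.00308636 -0.01233007 -0.03653942]
```

View pics/c4.png

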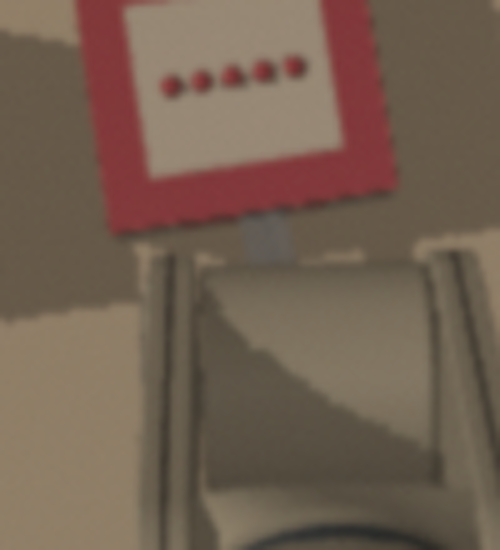

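The blade is under the cover near (268,195), about 17 mm in. Next I lift along the cover's arc.

Request:
send_rows --pt "1 0 0 -0.5 0 0 0" --pt "1 0 0.05 -1 0 0 0" --pt "1 0 0.1 -1.7 0 0 0" --pt "1 0 0.2 -2.4 0 0 0" --pt "1 0 0.2 -2.4 0 0 0"

```text
time: 7.45
tcp_pos: [475.5, 27.9, 71.5]
ee_rot: [0.646, 0.764, -0.0, -0.0]
contact_force: [-2.6, -0.7, -5.1]
grip_width: 18.4
```

```bash
python3 - <<'E'
from h import *
im=shot('scene')
cv2.imwrite('pics/c5.png',cv2.resize(im['pixels'][110:240,180:300,::-1],None,fx=4,fy=4,interpolation=2))
o=env.get_obs();print(o['tcp_pos'],o['contact_force'],o['moment'],R.from_quat(o['ee_rot']).as_matrix()[:,1])
E
```

```text
[475.48411663  27.86034318  71.15941955] [-2.55024148  0.1908804  -4.47428588] [-0.02329897  0.56776882  0.04669846] [ 9.86054980e-01  1.66419665e-01 -2.65504850e-04]
```

View pics/c5.png

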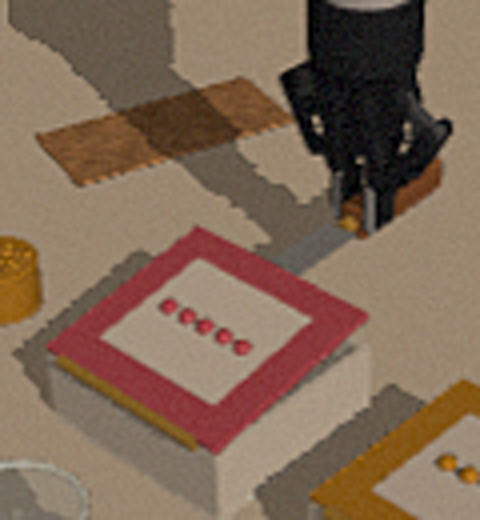

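The cover stands ajar on the blade, wedge opening at about (365,345) in the crop, and the knife is holding. I'll continue along the arc.

Request:
send_rows --pt "1 0 0.25 -1 0 0 0" --pt "1 0 0.6 -2 0 0 0" --pt "1 0 1 -3 0 0 0" --pt "1 0 1.4 -4 0 0 0" --pt "1 0 2 -4.8 0 0 0"

```text
time: 8.0
tcp_pos: [491.0, 30.7, 118.8]
ee_rot: [0.646, 0.764, -0.004, -0.004]
contact_force: [-19.5, -4.0, 1.3]
grip_width: 18.5
```

Request:
send_rows --pt "1 0 0.6 -0.9 0 0 0" --pt "1 0 1.3 -1.7 0 0 0" --pt "1 0 2.1 -2.4 0 0 0" --pt "1 0 3 -3 0 0 0" --pt "1 0 3 -3 0 0 0"

```text
time: 8.5
tcp_pos: [525.8, 36.3, 150.9]
ee_rot: [0.646, 0.764, 0.0, 0.0]
contact_force: [-7.5, -0.4, 4.7]
grip_width: 18.5
```

```bash
python3 - <<'E'
from h import *
im=shot('scene')
cv2.imwrite('pics/c6.png',cv2.resize(im['pixels'][70:240,170:310,::-1],None,fx=3.5,fy=3.5,interpolation=2))
o=env.get_obs();print(o['tcp_pos'],o['contact_force'],o['moment'],R.from_quat(o['ee_rot']).as_matrix()[:,1])
E
```

```text
[525.74896304  36.26761477 150.74076904] [-8.09180069 -0.70671687  5.02422991] [0.00368964 0.73876344 0.05187179] [0.98604658 0.16646246 0.00154561]
```

View pics/c6.png

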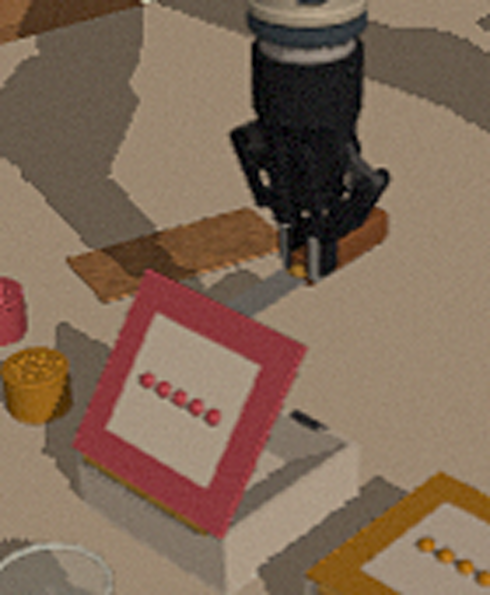

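The cover is at about 50–55° with the blade tip still behind its edge. I'll continue to upright.

Request:
send_rows --pt "1 0 0.8 -0.7 0 0 0" --pt "1 0 1.7 -1.3 0 0 0" --pt "1 0 2.7 -1.8 0 0 0" --pt "1 0 3.8 -2.2 0 0 0" --pt "1 0 3.8 -2.2 0 0 0"

```text
time: 9.05
tcp_pos: [565.3, 42.8, 173.0]
ee_rot: [0.646, 0.764, 0.002, 0.002]
contact_force: [0.2, -0.5, 0.3]
grip_width: 18.6
```

Request:
send_rows --pt "1 0 0.9 -0.2 0 0 0" --pt "1 0 1.8 -0.3 0 0 0" --pt "1 0 2.7 -0.4 0 0 0" --pt "1 0 3.4 -0.4 0 0 0" --pt "1 0 3.4 -0.4 0 0 0"

```text
time: 9.55
tcp_pos: [598.3, 48.5, 175.9]
ee_rot: [0.646, 0.764, 0.002, 0.002]
contact_force: [2.0, 1.2, 3.5]
grip_width: 18.4
```

```bash
python3 - <<'E'
from h import *
im=shot('scene')
cv2.imwrite('pics/c7.png',cv2.resize(im['pixels'][70:240,150:310,::-1],None,fx=3.5,fy=3.5,interpolation=2))
o=env.get_obs();print(o['tcp_pos'],o['contact_force'],o['moment'],R.from_quat(o['ee_rot']).as_matrix()[:,1])
E
```

```text
[598.23735984  48.42313148 175.85133821] [2.18883059 1.31451072 4.26511696] [ 0.25846609 -0.90843756  0.02741964] [0.98605177 0.16636324 0.00501882]
```

View pics/c7.png

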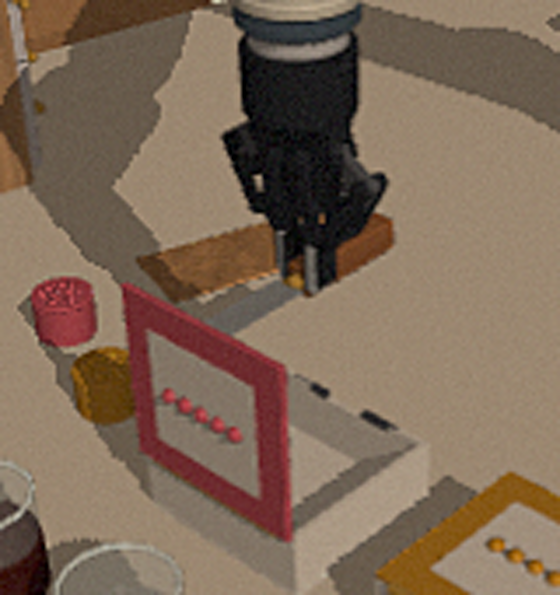

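The cover stands nearly upright, top edge from (123,287) to (285,367) in the crop, with the tip behind it. I'll compute the angle.

```bash
cat >> h.py <<'E'
def lid(cs):
    im=dict(np.load('/tmp/scene.npz'));y=np.radians(9.7);h=np.array([np.cos(y),np.sin(y),0]);l=np.array([-h[1],h[0],0])
    for (u,v),L in zip(cs,(-48.8-75,-48.8+75)):
        o,d=ray(im,u,v);p=o+d*(L-o@l)/(d@l);a,b=p@h-696.7,p[2]-55
        print('corner s,z rel hinge',round(a,1),round(b,1),'angle',np.degrees(np.arctan2(b,-a)).round(1),'r',np.hypot(a,b).round(1))
E
python3 - <<'E'
from h import *
lid([(150+123/3.5,70+287/3.5),(150+285/3.5,70+367/3.5)])
E
```

```text
corner s,z rel hinge 5.8 134.1 angle 92.5 r 134.3
corner s,z rel hinge 3.6 136.9 angle 91.5 r 136.9
```

Request:
send_rows --pt "1 0 0 -0.4 0 0 0" --pt "1 0 -1 -0.4 0 0 0" --pt "1 0 -4 -0.4 0 0 0" --pt "1 0 -8 -0.4 0 0 0" --pt "1 0 -12.5 -0.4 0 0 0"

```text
time: 10.1
tcp_pos: [470.4, 27.1, 178.0]
ee_rot: [0.646, 0.764, -0.001, -0.001]
contact_force: [0.1, -0.8, -1.1]
grip_width: 18.4
```

```bash
python3 - <<'E'
from h import *
im=shot('scene','s8.png')
o=plan(([421,-258.5,130],-7,0));print(o['tcp_pos'],o['contact_force'],o['moment'])
E
```

```text
[-27.43, -8.57, 4.69] [-0.013, 0.001, 0.289]
[460.43850878  26.27203208 176.1892752 ] [-9.37639728 -0.78259509 -2.29370353] [-0.02794084  0.40995318 -0.03109189]
```

Request:
send_rows --pt "1 -4.5 -1.5 0.5 0 0 0.06" --pt "1 -9 -3 1 0 0 0.12" --pt "1 -13.5 -4.5 2 0 0 0.18" --pt "1 -18 -6 3 0 0 0.24" --pt "1 -22.5 -7.5 4 0 0 0.289"

```text
time: 10.65
tcp_pos: [434.6, -208.2, 138.2]
ee_rot: [0.75, 0.662, -0.0, -0.001]
contact_force: [0.5, -0.1, -1.7]
grip_width: 18.4
```

Request:
send_rows --pt "1 -2 0 0 0 0 0" --pt "1 -4 0 0 0 0 0" --pt "1 -4.5 0 0 0 0 0" --pt "1 -4.5 0 0 0 0 0" --pt "1 -4.5 0 0 0 0 0"

```text
time: 11.15
tcp_pos: [430.4, -250.6, 138.6]
ee_rot: [0.749, 0.663, -0.0, -0.001]
contact_force: [0.2, -0.2, -0.9]
grip_width: 18.4
```

```bash
python3 - <<'E'
from h import *
im=shot('top');px=im['pixels'];hsv=cv2.cvtColor(px,cv2.COLOR_RGB2HSV)
o=plan(([421,-258.5,13],-7,0));print(o['tcp_pos'],o['contact_force'],o['moment'])
im=shot('scene');px=im['pixels'].astype(int)
# blade/handle check: project knife points of assumed pose into scene
hsv=cv2.cvtColor(im['pixels'],cv2.COLOR_RGB2HSV)
h=np.array([np.cos(np.radians(-7)),np.sin(np.radians(-7)),0]);K=np.array([[im['fx'],0,im['cx']],[0,im['fy'],im['cy']],[0,0,1.]])
T=np.array(im['pose']);Ti=np.linalg.inv(T)
for n,a,b in (('tip',105,4.8),('hfront',13,4.8),('hback',-77,4.8)):
    P=o['tcp_pos']+a*h+[0,0,b];r=Ti[:3,:3]@P+Ti[:3,3]
    print(n,cv2.projectPoints(r[None],np.zeros(3),np.zeros(3),K,np.array([float(im['k1']),0,0,0]))[0].ravel().round(1))
cv2.imwrite('pics/c9.png',cv2.resize(im['pixels'][50:240,150:310,::-1],None,fx=3.5,fy=3.5,interpolation=2)[:600])
E
```

```text
[-0.92, -0.85, 12.56] [-0.001, -0.0, 0.001]
[ 430.62169509 -250.49589982  138.60684964] [ 0.04401857  0.1857489  -1.10283873] [ 0.01487236 -0.0512403   0.0277496 ]
tip [194.5 110.5]
hfront [221.4 103.5]
hback [246.3  97.1]
```

Request:
send_rows --pt "1 -0.9 -0.85 3 0 0 0" --pt "1 -0.9 -0.85 7 0 0 0" --pt "1 -0.9 -0.85 10 0 0 0" --pt "1 -0.9 -0.85 11 0 0 0" --pt "1 -0.9 -0.85 11 0 0 0"

```text
time: 11.75
tcp_pos: [420.8, -258.4, 27.8]
ee_rot: [0.748, 0.663, -0.0, -0.001]
contact_force: [0.1, 0.8, -0.4]
grip_width: 19.1
```

Request:
send_rows --pt "1 0 0 0.5 0 0 0" --pt "1 0 0 1 0 0 0" --pt "1 0 0 1.5 0 0 0" --pt "1 0 0 1.5 0 0 0" --pt "1 0 0 1.5 0 0 0"

```text
time: 12.25
tcp_pos: [421.5, -259.6, 13.9]
ee_rot: [0.749, 0.663, 0.0, 0.0]
contact_force: [-0.2, 0.2, -0.7]
grip_width: 18.6
```

```bash
python3 - <<'E'
from h import *
o=plan(([421,-258.5,12],-7,0));print(o['tcp_pos'],o['contact_force'],o['moment'])
E
```

```text
[0.1, -0.06, 0.19] [0.0, 0.0, 0.0]
[ 421.48969617 -259.58700669   13.9402238 ] [-0.22235644  0.19029635 -0.65493221] [-0.001866   -0.01365043 -0.0185307 ]
```

Request:
send_rows --pt "1 0 0 0.15 0 0 0" --pt "1 0 0 0.25 0 0 0" --pt "1 0 0 0.25 0 0 0" --pt "1 0 0 0.25 0 0 0" --pt "0.7 0 0 0.25 0 0 0"

```text
time: 12.75
tcp_pos: [421.6, -259.6, 11.5]
ee_rot: [0.749, 0.663, 0.0, 0.0]
contact_force: [0.2, -0.4, -0.1]
grip_width: 25.8
```

Request:
send_rows --pt "0.4 0 0 0 0 0 0" --pt "0.3 0 0 0 0 0 0" --pt "0.3 0 0 0 0 0 0" --pt "0.3 0 0 -1.5 0 0 0" --pt "0.3 0 0 -5 0 0 0"

```text
time: 13.25
tcp_pos: [419.7, -258.4, 59.7]
ee_rot: [0.749, 0.663, -0.001, -0.003]
contact_force: [1.2, -1.0, 0.4]
grip_width: 59.5
```

Request:
send_rows --pt "0.3 0 0 -3 0 0 0" --pt "0 0 0 -7 0 0 0" --pt "0 0 0 -10 0 0 0" --pt "0 0 0 -10 0 0 0" --pt "0 0 0 -10 0 0 0"

```text
time: 13.75
tcp_pos: [421.6, -259.6, 161.7]
ee_rot: [0.749, 0.663, 0.0, 0.001]
contact_force: [-0.1, -0.5, -0.4]
grip_width: 85.8
```

```bash
python3 - <<'E'
from h import *
im=shot('wrist')
T=np.array(im['pose']);hsv=cv2.cvtColor(im['pixels'],cv2.COLOR_RGB2HSV)
o=plan(([620,-254,170],-7,0));print(o['tcp_pos'],o['contact_force'])
# handle pixels
H,S,V=[hsv[...,i] for i in range(3)]
m=((H<13)&(S>170)&(V>60)).astype(np.uint8); c=max(cv2.findContours(m,0,2)[0],key=cv2.contourArea)
r=cv2.minAreaRect(c);print('handle',r,[onz(im,*p,28).round(0)[:2].tolist() for p in cv2.boxPoints(r)])
m=((S<70)&(V>40)&(V<150)).astype(np.uint8)
t=dict(np.load('/tmp/top.npz'))
im=shot('top');hsv=cv2.cvtColor(im['pixels'],cv2.COLOR_RGB2HSV)
H,S=hsv[...,0].astype(int),hsv[...,1]
m=((((H>160)|(H<6))&(S>90))).astype(np.uint8);mm=np.zeros_like(m);mm[145:180,362:398]=m[145:180,362:398]
c=max(cv2.findContours(mm,0,2)[0],key=cv2.contourArea);(u,v),rr=cv2.minEnclosingCircle(c);M=cv2.moments(c)
print('tub',u,v,rr,onz(im,u,v,30).round(1),onz(im,M['m10']/M['m00'],M['m01']/M['m00'],35).round(1))
E
```

```text
[2.94, 19.69, -0.93] [-0.001, -0.0, 0.0]
[ 420.9662975  -259.22567089  160.76393477] [ 0.22143629  0.8696528  -0.67407788]
handle ((263.0, 337.0), (0.0, 0.0), 0.0) [[620.0, -270.0], [620.0, -270.0], [620.0, -270.0], [620.0, -270.0]]
tub 378.91986083984375 162.2480926513672 11.546513557434082 [ 642.4 -253.7   30. ] [ 642.4 -252.4   35. ]
```

Request:
send_rows --pt "0 0.7 4.5 0 0 0 0" --pt "0 1.5 9 0 0 0 0" --pt "0 2.2 13.5 0 0 0 0" --pt "0 3 18 0 0 0 0" --pt "0 3.2 21.5 0 0 0 0"

```text
time: 14.35
tcp_pos: [640.4, -252.8, 158.9]
ee_rot: [0.748, 0.663, -0.0, -0.001]
contact_force: [0.1, -0.2, -0.1]
grip_width: 85.2
```

Request:
send_rows --pt "0 0 0 0 0 0 0" --pt "0 0 0 0 0 0 0" --pt "0 0 0 0 0 0 0" --pt "0 0 0 0 0 0 0" --pt "0 0 0 0 0 0 0"

```text
time: 14.85
tcp_pos: [637.8, -254.0, 161.3]
ee_rot: [0.749, 0.662, -0.0, -0.0]
contact_force: [-0.9, 0.4, -0.2]
grip_width: 85.4
```

```bash
python3 - <<'E'
from h import *
im=shot('wrist');hsv=cv2.cvtColor(im['pixels'],cv2.COLOR_RGB2HSV)
H,S,V=[hsv[...,i].astype(int) for i in range(3)]
m=(((H>160)|(H<6))&(S>100)&(V>50)).astype(np.uint8);n,lab,st,ce=cv2.connectedComponentsWithStats(m)
for i in range(1,n):
    if st[i,4]>300: print(st[i].tolist(),ce[i].round(1))
i=1+np.argmax(st[1:,4]*(abs(ce[1:,0]-256)<80));c=max(cv2.findContours((lab==i).astype(np.uint8),0,2)[0],key=cv2.contourArea)
(u,v),r=cv2.minEnclosingCircle(c)
for z in (20,30,40):
  l=onz(im,st[i,0],v,z);rr=onz(im,st[i,0]+st[i,2],v,z);print(z,onz(im,u,v,z).round(1),np.linalg.norm(l-rr).round(1))
# near (upper-image) side: bottom edge at z=0? far side lower-image: compute both
print('top row z0/40',onz(im,u,st[i,1],0).round(1),onz(im,u,st[i,1],40).round(1),'bottom row',onz(im,u,st[i,1]+st[i,3],0).round(1),onz(im,u,st[i,1]+st[i,3],40).round(1))
o=env.get_obs();print(o['tcp_pos'])
E
```

```text
[226, 166, 54, 57, 2369] [252.6 194. ]
20 [ 646.5 -254.9   20. ] 58.0
30 [ 643.5 -254.5   30. ] 55.9
40 [ 640.4 -254.1   40. ] 53.9
top row z0/40 [ 620.7 -251.7    0. ] [ 612.7 -250.7   40. ] bottom row [ 688.9 -260.1    0. ] [ 671.9 -258.    40. ]
[ 637.99748061 -254.08226361  161.43763572]
```

Request:
send_rows --pt "0 0 0.6 4 0 0 0" --pt "0 0 0.6 8 0 0 0" --pt "0 0 0.6 12 0 0 0" --pt "0 0 0.6 15.2 0 0 0" --pt "0 0 0.6 15.2 0 0 0"

```text
time: 15.4
tcp_pos: [640.9, -253.3, 4.6]
ee_rot: [0.749, 0.663, -0.002, -0.004]
contact_force: [-0.3, -0.1, 1.1]
grip_width: 85.6
```

Request:
send_rows --pt "0.3 0 0 0 0 0 0" --pt "0.6 0 0 0 0 0 0" --pt "0.6 0 0 0 0 0 0" --pt "0.6 0 0 0 0 0 0" --pt "0.6 0 0 0 0 0 0"

```text
time: 15.9
tcp_pos: [646.5, -255.4, 12.2]
ee_rot: [0.749, 0.663, 0.001, 0.002]
contact_force: [-0.5, 0.8, 7.3]
grip_width: 53.2
```

Request:
send_rows --pt "1 0 0 0 0 0 0" --pt "1 0 0 -0.5 0 0 0" --pt "1 0 0 -2 0 0 0" --pt "1 0 0 -5 0 0 0" --pt "1 0 0 -9 0 0 0"

```text
time: 16.4
tcp_pos: [643.3, -254.0, 99.4]
ee_rot: [0.749, 0.663, -0.001, -0.002]
contact_force: [1.3, -0.5, -1.0]
grip_width: 52.7
```

Request:
send_rows --pt "1 0 0 -4 0 0 0" --pt "1 0 0 -6 0 0 0" --pt "1 0 0 -6 0 0 0" --pt "1 0 0 -6 0 0 0" --pt "1 0 0 -6 0 0 0"

```text
time: 16.9
tcp_pos: [643.5, -254.1, 157.7]
ee_rot: [0.749, 0.663, -0.001, -0.001]
contact_force: [-0.4, 0.0, -0.4]
grip_width: 52.9
```

```bash
python3 - <<'E'
from h import *
o=plan(([520,-150,165],9.7,0),([608,54,165],9.7,0));print(o['tcp_pos'],o['contact_force'],o['moment'],o['grip_width'])
im=shot('wrist');hsv=cv2.cvtColor(im['pixels'],cv2.COLOR_RGB2HSV)
H,S,V=[hsv[...,i].astype(int) for i in range(3)]
m=(((H>160)|(H<6))&(S>100)&(V>50)).astype(np.uint8);n,lab,st,ce=cv2.connectedComponentsWithStats(m)
for i in range(1,n):
    if st[i,4]>300: print(st[i].tolist(),ce[i].round(1))
E
```

```text
[8.84, -13.53, -0.68] [-0.002, -0.001, -0.291]
[18.63, 12.11, 0.0] [0.0, 0.0, 0.0]
[ 643.51452904 -254.13695635  157.73590301] [-4.43909780e-01  5.45323149e-06 -4.12718057e-01] [0.00172734 0.02764463 0.00546255] 52.85859834418232
[197, 201, 112, 120, 10304] [252.7 262. ]
```

Request:
send_rows --pt "1 3.5 -1 -0.5 0 0 -0.05" --pt "1 8 -2.2 -0.7 0 0 -0.1" --pt "1 12.5 -3.2 -0.7 0 0 -0.17" --pt "1 17 -4.2 -0.7 0 0 -0.23" --pt "1 21 -5.2 -0.7 0 0 -0.291"

```text
time: 17.45
tcp_pos: [617.3, -37.8, 164.7]
ee_rot: [0.644, 0.765, -0.001, -0.001]
contact_force: [0.8, 0.4, -1.8]
grip_width: 52.9
```

```bash
python3 - <<'E'
from h import *
o=plan(([608,54,165],9.7,0));print(o['tcp_pos'],o['grip_width'])
im=shot('scene','s9.png')
E
```

```text
[9.2, 0.65, -0.03] [-0.003, -0.001, 0.003]
[617.29387496 -37.8108091  164.67398869] 52.931409766883526
```

Request:
send_rows --pt "1 3.5 0.3 0 0 0 0" --pt "1 7 0.6 0 0 0 0" --pt "1 9.2 0.6 0 0 0 0" --pt "1 9.2 0.6 0 0 0 0" --pt "1 9.2 0.6 0 0 0 0"

```text
time: 18.0
tcp_pos: [608.4, 51.9, 165.1]
ee_rot: [0.644, 0.765, -0.001, -0.001]
contact_force: [-0.2, -0.2, -1.5]
grip_width: 53.0
```

```bash
python3 - <<'E'
from h import *
o=plan(([608,54,35],9.7,0));print(o['tcp_pos'],o['grip_width'])
im=shot('top')
im=shot('scene');cv2.imwrite('pics/c10.png',im['pixels'][:,:,::-1])
E
```

```text
[0.21, 0.02, 13.01] [-0.002, 0.0, 0.001]
[608.43504266  51.92794908 165.14657477] 52.9873352212363
```

Request:
send_rows --pt "1 0.2 0 2.5 0 0 0" --pt "1 0.2 0 5 0 0 0" --pt "1 0.2 0 8 0 0 0" --pt "1 0.2 0 11 0 0 0" --pt "1 0.2 0 13 0 0 0"

```text
time: 18.6
tcp_pos: [607.7, 52.4, 33.9]
ee_rot: [0.646, 0.764, -0.001, -0.001]
contact_force: [0.1, -0.4, -1.7]
grip_width: 52.9
```

Request:
send_rows --pt "1 0 0 0.4 0 0 0" --pt "1 0 0 0.8 0 0 0" --pt "1 0 0 1.2 0 0 0" --pt "1 0 0 1.2 0 0 0" --pt "1 0 0 1.2 0 0 0"

```text
time: 19.1
tcp_pos: [609.2, 53.8, 25.1]
ee_rot: [0.645, 0.764, 0.0, 0.001]
contact_force: [-0.1, -0.3, -1.4]
grip_width: 52.8
```

Request:
send_rows --pt "1 0 0 0.2 0 0 0" --pt "1 0 0 0.4 0 0 0" --pt "1 0 0 0.5 0 0 0" --pt "1 0 0 0.5 0 0 0" --pt "1 0 0 0.5 0 0 0"

```text
time: 19.6
tcp_pos: [608.6, 53.9, 19.2]
ee_rot: [0.645, 0.764, -0.0, -0.0]
contact_force: [0.6, -0.1, -1.2]
grip_width: 52.9
```

Request:
send_rows --pt "1 0 0 0.1 0 0 0" --pt "1 0 0 0.2 0 0 0" --pt "1 0 0 0.3 0 0 0" --pt "1 0 0 0.3 0 0 0" --pt "1 0 0 0.3 0 0 0"

```text
time: 20.1
tcp_pos: [608.6, 53.8, 17.2]
ee_rot: [0.645, 0.764, -0.0, -0.0]
contact_force: [-3.4, -0.6, 9.4]
grip_width: 52.7
```

Request:
send_rows --pt "1 0 0 -0.05 0 0 0" --pt "0.4 0 0 -0.05 0 0 0" --pt "0.25 0 0 -0.05 0 0 0" --pt "0.15 0 0 -0.05 0 0 0" --pt "0.1 0 0 -0.05 0 0 0"

```text
time: 20.6
tcp_pos: [608.7, 53.9, 16.5]
ee_rot: [0.645, 0.764, -0.0, 0.0]
contact_force: [0.1, -0.2, 0.1]
grip_width: 77.0
```

Request:
send_rows --pt "0.1 0 0 0 0 0 0" --pt "0.1 0 0 -1 0 0 0" --pt "0.1 0 0 -3.5 0 0 0" --pt "0.1 0 0 -7.5 0 0 0" --pt "0.1 0 0 -12 0 0 0"

```text
time: 21.1
tcp_pos: [607.7, 53.8, 137.5]
ee_rot: [0.645, 0.764, -0.001, -0.001]
contact_force: [0.8, 0.1, 0.9]
grip_width: 76.9
```

Request:
send_rows --pt "0.1 0 -2 -4 0 0 0" --pt "0.1 0 -6 -7 0 0 0" --pt "0.1 0 -11 -9 0 0 0" --pt "0.1 0 -15 -9 0 0 0" --pt "0.1 0 -17 -9 0 0 0"

```text
time: 21.6
tcp_pos: [437.6, 24.8, 227.8]
ee_rot: [0.645, 0.764, 0.0, 0.0]
contact_force: [0.2, -0.3, -0.2]
grip_width: 77.0
```

Request:
send_rows --pt "0.1 4.5 0 0 0 0 0" --pt "0.1 9 0 0 0 0 0" --pt "0.1 13 0 0 0 0 0" --pt "0.1 17 0 0 0 0 0" --pt "0.1 20 0 0 0 0 0"

```text
time: 22.1
tcp_pos: [406.8, 224.4, 227.6]
ee_rot: [0.644, 0.765, 0.001, 0.0]
contact_force: [0.5, -1.6, -0.6]
grip_width: 76.8
```

Request:
send_rows --pt "0.1 0 0 0 0 0 0" --pt "0.1 0 0 0 0 0 0" --pt "0.1 0 0 0 0 0 0" --pt "0.1 0 0 0 0 0 0" --pt "0.1 0 0 0 0 0 0"

```text
time: 22.6
tcp_pos: [407.6, 221.6, 226.8]
ee_rot: [0.645, 0.764, -0.0, 0.0]
contact_force: [0.5, 0.1, 0.0]
grip_width: 76.9
```

```bash
python3 - <<'E'
from h import *
o=env.get_obs();print(o['tcp_pos'],o['contact_force'])
t=shot('top');s=shot('scene')
a=cv2.resize(t['pixels'][125:285,220:410,::-1],(475,400),interpolation=2)
b=cv2.resize(s['pixels'][100:260,140:270,::-1],(325,400),interpolation=2)
cv2.imwrite('pics/fin.png',cv2.hconcat([a,b]))
E
```

```text
[407.56779636 221.5517842  226.81148323] [0.53709588 0.14115068 0.04361453]
```

View pics/fin.png

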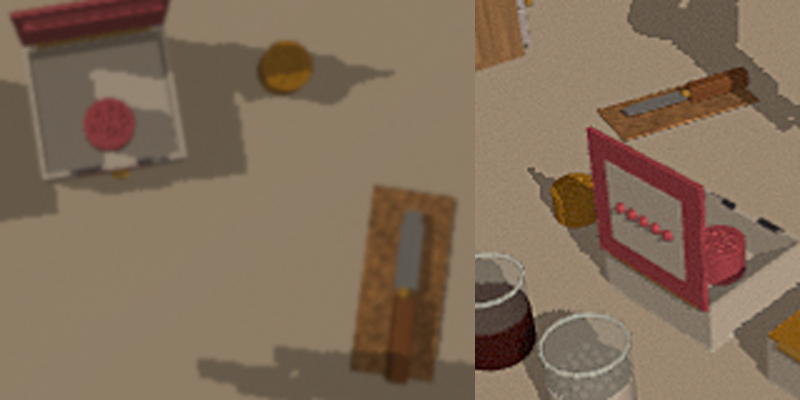

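The final crops show the cover upright, the tub standing in the case at (108,125), and the gold tub unmoved. The knife lies on the mat, but its handle end, at (398,382), hangs about 5 mm over the near edge. There is time left, so I'll shift it forward by about 1 cm.

```bash
python3 - <<'E'
from h import *
lid([(140+587*1/2.5-190,100+128/2.5),(140+(707-475)/2.5,100+190/2.5)])
lid([(140+(587-475)/2.5,100+128/2.5),(140+(707-475)/2.5,100+190/2.5)])
plan(([430,0,228],-7,0),([421,-259,150],-7,0))
E
```

```text
corner s,z rel hinge 6.5 136.6 angle 92.7 r 136.8
corner s,z rel hinge -0.3 131.9 angle 89.9 r 131.9
corner s,z rel hinge 6.5 136.6 angle 92.7 r 136.8
corner s,z rel hinge -0.3 131.9 angle 89.9 r 131.9
[-22.24, -1.5, -0.12] [-0.0, 0.0, 0.29]
[-25.82, 2.26, 7.8] [0.0, 0.0, 0.0]
```

Request:
send_rows --pt "0.2 -4.5 -0.3 0 0 0 0.06" --pt "0.2 -9 -0.6 0 0 0 0.12" --pt "0.2 -13.5 -0.9 0 0 0 0.18" --pt "0.2 -18 -1.2 0 0 0 0.24" --pt "0.2 -22.2 -1.5 0 0 0 0.29"

```text
time: 23.2
tcp_pos: [429.9, -1.1, 226.9]
ee_rot: [0.749, 0.662, 0.0, 0.0]
contact_force: [0.9, 0.7, 0.4]
grip_width: 68.2
```

Request:
send_rows --pt "0.2 -4.5 0.4 1 0 0 0" --pt "0.2 -9 0.8 3 0 0 0" --pt "0.2 -13.5 1.2 5 0 0 0" --pt "0.2 -18 1.6 6 0 0 0" --pt "0.2 -22 2 7 0 0 0"

```text
time: 23.7
tcp_pos: [422.6, -222.2, 156.1]
ee_rot: [0.749, 0.663, -0.0, -0.0]
contact_force: [0.5, 0.1, 0.7]
grip_width: 68.5
```

Request:
send_rows --pt "0.3 -3 0.2 0.8 0 0 0" --pt "0.3 -3.8 0.2 0.8 0 0 0" --pt "0.3 -3.8 0.2 0.8 0 0 0" --pt "0.3 -3.8 0.2 0.8 0 0 0" --pt "0.3 -3.8 0.2 0.8 0 0 0"

```text
time: 24.2
tcp_pos: [420.8, -256.6, 149.1]
ee_rot: [0.748, 0.664, 0.0, 0.0]
contact_force: [0.1, 0.2, 0.5]
grip_width: 59.9
```

```bash
python3 - <<'E'
from h import *
im=shot('wrist');hsv=cv2.cvtColor(im['pixels'],cv2.COLOR_RGB2HSV)
H,S,V=[hsv[...,i].astype(int) for i in range(3)]
# scan along columns ~ tool axis: print profile of pixel values down the knife centre
print([ (v,*hsv[v,252].tolist()) for v in range(96,300,6)])
print([ (u,*hsv[150,u].tolist()) for u in range(200,310,5)])
o=plan(([421,-259,14],-7,0));print(o['tcp_pos'])
E
```

```text
[(96, 20, 60, 174), (102, 19, 57, 174), (108, 14, 187, 128), (114, 15, 194, 130), (120, 14, 189, 132), (126, 15, 190, 130), (132, 15, 186, 130), (138, 14, 177, 131), (144, 14, 182, 129), (150, 15, 192, 129), (156, 16, 219, 126), (162, 15, 193, 127), (168, 14, 193, 124), (174, 14, 182, 129), (180, 15, 198, 125), (186, 14, 184, 126), (192, 13, 186, 126), (198, 18, 191, 135), (204, 21, 213, 164), (210, 24, 33, 122), (216, 16, 27, 122), (222, 18, 28, 120), (228, 19, 29, 122), (234, 23, 25, 122), (240, 18, 25, 123), (246, 23, 27, 122), (252, 22, 31, 122), (258, 21, 29, 123), (264, 21, 27, 121), (270, 21, 29, 122), (276, 17, 167, 131), (282, 19, 75, 154), (288, 21, 61, 172), (294, 20, 59, 172)]
[(200, 20, 58, 175), (205, 20, 61, 151), (210, 17, 163, 152), (215, 17, 156, 98), (220, 16, 154, 103), (225, 16, 151, 118), (230, 16, 156, 118), (235, 16, 161, 119), (240, 15, 181, 93), (245, 14, 192, 125), (250, 15, 186, 129), (255, 14, 181, 127), (260, 16, 173, 140), (265, 16, 158, 134), (270, 17, 181, 107), (275, 17, 163, 133), (280, 17, 161, 133), (285, 16, 164, 148), (290, 16, 164, 129), (295, 20, 59, 174), (300, 20, 59, 174), (305, 19, 62, 173)]
[-0.23, 0.03, 13.51] [0.0, -0.0, 0.003]
[ 420.92924111 -256.65858563  149.09100614]
```

```bash
python3 - <<'E'
from h import *
im=dict(np.load('/tmp/wrist.npz'));hsv=cv2.cvtColor(im['pixels'],cv2.COLOR_RGB2HSV);S=hsv[...,1].astype(int)
for u in (222,252,280):
    m=np.where(S[60:320,u]>110)[0]+60;print(u,m.min(),m.max())
    print(onz(im,u,m.min(),4)[:2].round(1),onz(im,u,m.max()+1,4)[:2].round(1))
print('hback',onz(im,252,np.where(S[60:320,252]>110)[0].min()+60,28)[:2].round(1),onz(im,252,201,28)[:2].round(1),'tip',[onz(im,252,v,17)[:2].round(1) for v in (273,)])
g=np.where(S[200:300,252]<60)[0]+200;print('grey',g.min(),g[g<282].max())
E
```

```text
222 111 280
[ 341.5 -277.7] [ 537.  -307.7]
252 106 281
[ 340.4 -247.4] [ 542.6 -271.6]
280 112 281
[ 349.4 -220.3] [ 546.7 -237.7]
hback [ 340.6 -247.4] [ 431.2 -258.2] tip [array([ 521.5, -269. ])]
grey 208 272
```

Request:
send_rows --pt "0.3 0 0 4 0 0 0" --pt "0.3 0 0 8 0 0 0" --pt "0.3 0 0 12 0 0 0" --pt "0.3 0 0 13.5 0 0 0" --pt "0.3 0 0 13.5 0 0 0"

```text
time: 24.75
tcp_pos: [419.6, -256.0, 11.9]
ee_rot: [0.748, 0.664, -0.001, -0.002]
contact_force: [-0.5, 0.4, 0.2]
grip_width: 59.9
```

Request:
send_rows --pt "0.6 0 0 0 0 0 0" --pt "1 0 0 0 0 0 0" --pt "1 0 0 0 0 0 0" --pt "1 0 0 0 0 0 0" --pt "1 0 0 0 0 0 0"

```text
time: 25.25
tcp_pos: [421.8, -258.3, 15.4]
ee_rot: [0.749, 0.663, 0.0, 0.001]
contact_force: [0.7, 1.9, 5.8]
grip_width: 18.4
```

Request:
send_rows --pt "1 0 0 0 0 0 0" --pt "1 0 0 -0.4 0 0 0" --pt "1 0 0 -1 0 0 0" --pt "1 0 0.6 -1 0 0 0" --pt "1 0 1.2 -1 0 0 0"

```text
time: 25.75
tcp_pos: [433.4, -259.5, 24.2]
ee_rot: [0.749, 0.663, 0.0, 0.001]
contact_force: [0.2, 0.3, -1.3]
grip_width: 18.1
```

Request:
send_rows --pt "1 0 0 0 0 0 0" --pt "1 0 0 0 0 0 0" --pt "1 0 0 0 0 0 0" --pt "1 0 0 0 0 0 0" --pt "1 0 0 0 0 0 0"

```text
time: 26.25
tcp_pos: [432.4, -259.1, 23.6]
ee_rot: [0.749, 0.663, -0.0, -0.0]
contact_force: [0.2, -0.8, -1.6]
grip_width: 18.3
```

Request:
send_rows --pt "1 0 0 0.3 0 0 0" --pt "1 0 0 0.6 0 0 0" --pt "1 0 0 0.8 0 0 0" --pt "1 0 0 0.8 0 0 0" --pt "1 0 0 0.8 0 0 0"

```text
time: 26.75
tcp_pos: [432.6, -259.2, 15.6]
ee_rot: [0.748, 0.663, -0.0, -0.0]
contact_force: [0.1, -0.3, -1.2]
grip_width: 18.0
```

Request:
send_rows --pt "0.7 0 0 0 0 0 0" --pt "0.5 0 0 0 0 0 0" --pt "0.4 0 0 0 0 0 0" --pt "0.4 0 0 0 0 0 0" --pt "0.4 0 0 -1 0 0 0"

```text
time: 27.25
tcp_pos: [431.9, -258.8, 25.2]
ee_rot: [0.748, 0.663, -0.0, -0.001]
contact_force: [0.3, -0.2, 0.4]
grip_width: 51.3
```

Request:
send_rows --pt "0.4 0 0 -3 0 0 0" --pt "0.4 0 0 -7 0 0 0" --pt "0.4 0 0 -11 0 0 0" --pt "0.4 0 0 -13 0 0 0" --pt "0.4 0 0 -13 0 0 0"

```text
time: 27.75
tcp_pos: [434.5, -260.4, 159.6]
ee_rot: [0.748, 0.663, 0.001, 0.003]
contact_force: [-0.2, 0.2, 0.2]
grip_width: 51.2
```

```bash
python3 - <<'E'
from h import *
im=shot('wrist','w9.png');hsv=cv2.cvtColor(im['pixels'],cv2.COLOR_RGB2HSV);S=hsv[...,1].astype(int)
o=env.get_obs();print(o['tcp_pos'],o['contact_force'])
for u in (235,252,270):
    m=np.where(S[40:330,u]>110)[0]+40;g=np.where(S[180:300,u]<50)[0]+180;print(u,m.min(),m.max(),g.min() if len(g) else 0,g.max() if len(g) else 0, onz(im,u,m.min(),4)[:2].round(1),onz(im,u,m.min(),28)[:2].round(1),onz(im,u,m.max()+1,4)[:2].round(1),onz(im,u,g.max()+1,17)[:2].round(1) if len(g) else '')
s=shot('scene');t=shot('top')
r=dict(np.load('/tmp/top.npz'))['pixels']
for n,box in (('rose tub/gold tub/jar area',(0,0,0,0)),):pass
a=cv2.imread('pics/top0.png')[:,:,::-1].astype(int);d=abs(a-t['pixels'].astype(int)).sum(2)
for n,(u,v) in {'goldtub':(334,152),'goldcase':(181,181),'jar':(133,232)}.items(): print(n,'max-ish diff',np.percentile(d[v-20:v+20,u-20:u+20],[50,95]))
E
```

```text
[ 433.48765452 -259.74427984  157.70485101] [ 0.23685163 -0.836756   -1.12153307]
235 95 264 0 0 [ 342.1 -267.5] [ 343.2 -266.1] [ 537.9 -294.9] 
252 96 265 200 263 [ 345.1 -250.4] [ 346.  -250.4] [ 541.7 -274.2] [ 530.9 -272.8]
270 96 265 0 0 [ 347.3 -232.3] [ 348.  -233.7] [ 544.4 -252.1] 
goldtub max-ish diff [ 8. 97.]
goldcase max-ish diff [ 7. 11.]
jar max-ish diff [ 6. 10.]
```

```bash
python3 - <<'E'
from h import *
print(env.hand_in())
E
```

```text
the job is handed in; nothing more can be done
None
```

I handed the job in at about 28 s of the 72 s limit. The rose case is open, the knife is on its mat and the rose tub stands inside the case.

**Cover:** I slid the palette knife about 17 mm into the slot by the brass tab. I then lifted the cover along its arc with the blade alone; no fingers touched it. It measured about 90–92° both with the knife still in place and after the tub was placed. The two corners I measured differed by about 3°.

**Tub:** It was lowered onto the case floor until I felt a light contact of about 9 N, then released. The last picture shows it standing inside.

**Knife:** When I first laid it back, the handle end hung about 5 mm over the mat's near edge. I re-gripped it and moved it about 12 mm forward. It now measures inside the mat from end to end, with about 5 mm to spare at the handle and 10 mm at the tip.

**Gold case, gold tub and amber jar:** The case and jar look unchanged against the first picture. The area around the gold tub differed by more. I put that down to the open cover's shadow, because the tub's centre is still at the same pixel.

After the knife was moved, I checked it only by measurement, because the picture limit was used up.

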